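# Bed a sharpening stone down onto its rest strips

## Robot

A 6-joint arm with a two-finger parallel gripper is mounted at the origin on a cart in front of the work surface, level with it; the furniture and walls round the work are solid. World frame = base frame: x ahead of the robot, y to its left, z up, the work surface at z = 0. Lengths are in mm, angles in rad, forces in N, time in s.
With the tool pointing down it reaches from about 275 to 750 mm from the base axis. Payload 10.2 kg.
Tool frame: the origin (TCP) lies between the finger pads; the fingertips stand 17 mm ahead of it and the grasp point (between the pads) lies 2 mm behind it (tips_ahead is the distance from the TCP to the fingertips, in mm); z points along the fingers, y is the line along which they close (so a half turn about z gives the same grasp; the last joint's range is limited). The gripper opens to 85 mm and grips with 20 to 120 N. Pads are 22 mm wide; open, the fingers measure 114 mm over their backs; the gripper's body (76 mm by 85 mm) begins 54 mm behind the grasp point. The pads swing forward as they close: fully open they stand 13 mm farther back than shut.
Start: joints at [-1.386, 0.313, 1.498, -0, 1.331, -0.223], TCP at [208.198, -481.959, 248.294] pointing down, gripper open.
Joint ranges: [-2.94, 2.94], [-0.97, 2.17], [0.19, 2.56], [-1.23, 4.37], [0.02, 3.11], [-2.88, 2.88]. Speed limits (rad/s): [2.39, 2.39, 3.01, 3.14, 3.14, 3.14].

## Interface

Orientations are given as a unit quaternion [w, x, y, z].
In Python, from rig import sense, capture, finish_job, boxes_of, tips_ahead gives the robot as it stands.
- The arm moves only by the tool drive_tool, never from a script. Its argument "commands" is text: rows parted by semicolons, each of 7 numbers parted by spaces: the shift along the world's x, y, z in units of 0.1 m (1.0 is 0.1 m), then the turn, a rotation vector about the world's x, y, z in units of pi/4 rad (1.0 is pi/4 rad), then the opening in per cent of the stroke, from 0 (shut) to 100 (fully open). A call has 1 to 20 rows; each row shifts and turns the commanded pose from where the row before left it; what a row does not reach is not made up. A row lasts 1/12 s, in which the tool goes at most 41.7 mm and 7.16 degrees, less where a joint would pass 70% of its speed; a pose out of reach is approached as far as the arm can. A call with a number of a shift or a turn outside -1 to 1 is refused whole. A call with a gripper value outside its range is refused whole. The fingers move at their own pace and stop on an object; "force" is the grip in N (left out, the last holds). Time passes only in rows, so rows that do not move let the fingers close. It gives the time, the measured TCP pose, the force, the opening and the grip force at its end, in the units of the state.
- sense(): the state, without advancing time (a new reading comes with each control period).
- capture(name): name is "side" or "top" or "wrist"; returns a dict with "pixels" (480x640x3 uint8, blue, green, red), "fov_y" (degrees; the focal length in pixels is half the picture's height over the tangent of half this angle, whatever the lens; pixels are square), "cx", "cy" (the principal point, pixels), "k1" (the pictures are not rectified: a ray, as slopes to the right and down, at radius r is drawn at 1 + k1 r^2 times it, then the intrinsics apply), "position" and "attitude" of the camera in the world; the wrist camera has in their place "tool_from_camera" (4x4, takes a point from camera to tool coordinates, whose origin is the TCP and whose axes are the flange's). Camera axes: x right, y down, z forward; pixel columns grow to the right and rows downward; lengths in mm; the calibration is good to about 2 mm. A picture is of the moment at which its call begins: read the wrist's pose just before it. There is no depth.
- finish_job(): hands the job in; it is judged then, once.
Trained networks look in a picture, given as the dict that the camera call returned (one of the last four; its "shot" number tells which), for a name from the list of things; names that differ only in an ending like _2 or _b are one class to them, and where a whole thing is asked for, a point or a joint stands for the part that bears it (a point fixed in the world has none). Each returns a list of dicts, best first, with "confidence" (0 to 1); they miss things now and then, are a little off and sometimes report something else, mostly with a low value. They report only what shows in the picture. A call takes as long as a camera call. They do not tell look-alikes from the thing itself.
- boxes_of(picture, name): "position" ([column, row] in pixels, amid what is visible of it).
The state is a dict: "time_s": time; "joints": joint angles; "dq": joint speeds; "tau": joint torques, N m; "eef_pos": TCP position; "ee_rot": TCP orientation; "force": force on the tool from outside, world axes, zero at the start; "wrist_torque": the same for the moment, N m; "grip_width": opening from 0.0 (shut) to 1.0 (fully open); "grip_force": force on a finger pad.
Only numpy, scipy, OpenCV 4.12 (cv2) and the standard library are available. Lean on these libraries where they do the work, as an engineer would, in place of code of your own. Each camera call takes 0.05 s, during which the arm holds its last target. There are 200 camera calls.

## Task

The sharpening stone sits too high in its holder. Press or tap it down in the holder, never harder than about 35 N, until it bears on both of the steel rest strips beneath it and neither strip slides any more; then prove it by letting go of the stone and giving first the left strip's tab and then the right strip's tab a light, steady push towards the stone (about 3 N for half a second, never more than 20 N). Do not shift either strip by more than a centimetre, and leave the things standing around where they are.

Things in the scene. Friction and masses are not known exactly. Their poses are not given: they have to be found in the camera images.
- holder: sharpening-stone holder fixed on the worktop: dark steel base plate 100 mm (x) by 260 mm (y), an upright jaw 70 mm wide at each end (top 50 mm above the worktop), black screw knob outside the right jaw, and between the jaws a grooved aluminium packing plate whose top lies 16 mm above the worktop. Origin: centre of the underside. x points away from the robot (turned up to 0.35 rad), y left along the stone, z up.
- stone: worn sharpening stone, 64 (x) by 200 (y) mm, 26 to 34 mm thick (not known exactly), pale upper and grey lower layer, held by its ends in the rubber-lined jaws; origin 15 mm below its top face. Starts too high and tilted end to end. It only moves up and down and rocks about x, is stiff and stays where pushed: it yields at about 3 to 8 N; bearing on a strip it stops and the force climbs; 12 to 18 N beds it.
- stone_left (a point): point on the stone's top face, on its centre line, straight above the left strip (65 mm left of the stone's middle): a place to press. About 61 to 70 mm above the worktop at the start; bearing on the strip, somewhere between 51 and 61 mm, depending on the stone's wear. A gap of a few tenths of a mm leaves a strip loose, so the stop must be felt.
- stone_right (a point): the same above the right strip (65 mm right of the stone's middle). Pressing one end hard may ease the other end off its strip; a last push of the same force on the stone's middle loads both.
- tab_left (a point): centre of the outer face (facing the robot, the holder's -x) of the upright tab of the left strip. Tab: 18 mm wide, 5 mm thick, 28 mm tall; this point is 16 mm above the strip's underside and 12 mm below the tab's top. Free worktop lies in front of it.
- tab_right (a point): the same on the right strip.
- strip_left: left rest strip: loose steel bar 130 mm long (its x, the same direction as the holder's x), 12 mm wide, 10 mm high with a rounded ridge along its top, lying across the packing plate under the stone in a shallow groove, sticking out in front and behind; upright tab at its front end. Origin: middle of its underside. Loose, it slides along x at under 1 N; once the stone bears on it, it resists a push of 3 to 5 N.
- strip_right: right rest strip, the same, 130 mm further right.
- mug: bystander: green-and-grey mug, 82 mm across the body, 100 mm tall; origin at the centre of its underside.
- scrub_pad: bystander: green scrubbing pad, 44x58x18 mm, flat on the worktop; origin at the centre of its underside.
- spice_jar: bystander: spice jar with a dark cap, 41 mm across, 105 mm tall; origin at the centre of its underside.
- timer: bystander: round white and grey kitchen timer, 61 mm across, 54 mm tall; origin at the centre of its underside.
Things that resemble listed ones, but are neither listed nor needed, are in the scene too. Leave any purple look-alike of the strip_right alone.

How it is judged:
By the outcome, as a careful person would: the job done as asked, in the order asked, and still so for the second after the job is handed in, with the robot touching nothing.
It also fails if it takes over 58 s, if anything falls off the work surface, if the arm or the gripper's body presses on something with over 40 N, if the wrist force passes 120 N, or if a joint passes its speed limit or range.

## Working session

There is one attempt and no reset: what is moved stays moved. The work goes in short steps, Python scripts to look and compute and a tool call to move; the robot and the scene stay as the last step left them, time stands still between calls to the robot, and variables do not carry over. Pictures are saved under pics/ and viewed, at most 10 in all, crops included, and the job is handed in when it is done.

Besides the shell and the picture viewer there is one more tool, called as a command line: name --argument value ..., lists and objects as JSON in quotes. drive_tool: Moves the arm, as the interface text tells. Shifts and turns lie within -1 to 1; 1 stands for 0.1 m of shift or pi/4 rad of turn. Its arguments: {"type":"object","properties":{"commands":{"type":"string"},"force":{"type":"number"}},"required":["commands"]}

```bash
mkdir -p pics; ls
cat > h.py <<'E'
import numpy as np, cv2
from scipy.spatial.transform import Rotation as R
from rig import sense, capture, finish_job, boxes_of, tips_ahead
def q2R(q): return R.from_quat([q[1],q[2],q[3],q[0]]).as_matrix()
def cam(p,s=None):
    if 'position' in p:
        a=np.array(p['attitude'],float)
        return (a if a.shape==(3,3) else q2R(a)), np.array(p['position'],float)
    T=np.array(p['tool_from_camera']); Rt=q2R(s['ee_rot'])
    return Rt@T[:3,:3], Rt@T[:3,3]+np.array(s['eef_pos'])
def ray(p,uv,s=None):
    f=240/np.tan(np.radians(p['fov_y'])/2)
    d=np.array([(uv[0]-p['cx'])/f,(uv[1]-p['cy'])/f]); u=d.copy()
    for _ in range(20): u=d/(1+p['k1']*(u@u))
    Rc,o=cam(p,s); return o,Rc@np.array([u[0],u[1],1])
def at_z(p,uv,z,s=None):
    o,d=ray(p,uv,s); return o+d*(z-o[2])/d[2]
def proj(p,X,s=None):
    f=240/np.tan(np.radians(p['fov_y'])/2)
    Rc,o=cam(p,s); c=Rc.T@(np.array(X,float)-o); u=c[:2]/c[2]; u=u*(1+p['k1']*(u@u))
    return u*f+[p['cx'],p['cy']]
E
python3 - <<'E'
from h import *
s=sense(); print(s, tips_ahead)
for n in ['top','side']:
    p=capture(n); cv2.imwrite(f'pics/{n}0.png',p['pixels']); print(n,p['position'],p['attitude'],p['fov_y'],p['k1'])
    for k,z in dict(holder=25,stone=60,stone_left=65,stone_right=65,tab_left=32,tab_right=32,strip_left=25,strip_right=25,mug=50,scrub_pad=10,spice_jar=50,timer=27).items():
        for b in boxes_of(p,k)[:4]: print(k,np.round(b['position']),round(b['confidence'],2),np.round(at_z(p,b['position'],z)))
E
```

```text
pics
{'time_s': 0.0, 'joints': array([-1.38639282e+00,  3.13453285e-01,  1.49847835e+00, -2.78804476e-06,
        1.33101031e+00, -2.23413788e-01]), 'dq': array([-9.27365928e-05,  1.16423993e-03, -7.78843795e-04,  6.03552600e-04,
        7.25672642e-04,  4.24043359e-04]), 'tau': array([ 2.86207331e-03, -4.12257457e+01, -2.59747678e+01, -4.81776419e-05,
        4.08696840e-03, -1.00615537e-06]), 'eef_pos': array([ 208.15248963, -481.69712968,  247.71785173]), 'ee_rot': array([-6.74544193e-04,  9.79282275e-01,  2.02498818e-01,  1.18045763e-05]), 'force': array([-0.10897911, -0.5573846 ,  0.0807913 ]), 'wrist_torque': array([-0.00589529, -0.02393935, -0.00745873]), 'grip_force': 0.0, 'grip_width': 1.0014842505241093} 17.0
top [ 306.67704613   11.36237507 1149.51306548] [-0.07624407  0.72324958 -0.68221432  0.07536914] 55.56486767017316 0.024902685170338192
holder [368. 253.] 0.75 [525. -95.  25.]
stone [372. 248.] 0.55 [ 531. -100.   60.]
stone_right [369. 249.] 0.81 [526. -93.  65.]
tab_left [394. 234.] 0.66 [ 575. -156.   32.]
tab_left [338. 268.] 0.46 [481. -21.  32.]
tab_left [330. 
[... 537 characters left out ...]
] 0.64 [ 507. -337.   25.]
stone [324. 273.] 0.82 [ 518. -130.   60.]
stone_left [325. 271.] 0.88 [ 519. -133.   65.]
stone_left [298. 274.] 0.29 [ 471. -138.   65.]
stone_right [325. 273.] 0.78 [ 519. -143.   65.]
tab_left [299. 272.] 0.73 [476. -54.  32.]
tab_right [258. 252.] 0.71 [394.  64.  32.]
tab_right [305. 300.] 0.69 [ 481. -176.   32.]
strip_left [298. 269.] 0.73 [475. -21.  25.]
strip_left [327. 274.] 0.53 [528. -56.  25.]
strip_right [263. 252.] 0.71 [402.  85.  25.]
strip_right [308. 299.] 0.6 [ 486. -160.   25.]
mug [388. 238.] 0.88 [666.  59.  50.]
scrub_pad [325. 271.] 0.7 [528.  -3.  10.]
scrub_pad [327. 241.] 0.56 [547. 170.  10.]
timer [325. 349.] 0.63 [ 503. -335.   27.]
```

Run:
```python
import cv2
a=cv2.imread('pics/top0.png')[150:350,230:490]; cv2.imwrite('pics/top0c.png',cv2.resize(a,None,fx=3,fy=3,interpolation=cv2.INTER_CUBIC))
a=cv2.imread('pics/side0.png')[200:380,220:460]; cv2.imwrite('pics/side0c.png',cv2.resize(a,None,fx=3.3,fy=3.3,interpolation=cv2.INTER_CUBIC))
```

```text
(no output)
```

View pics/top0c.png

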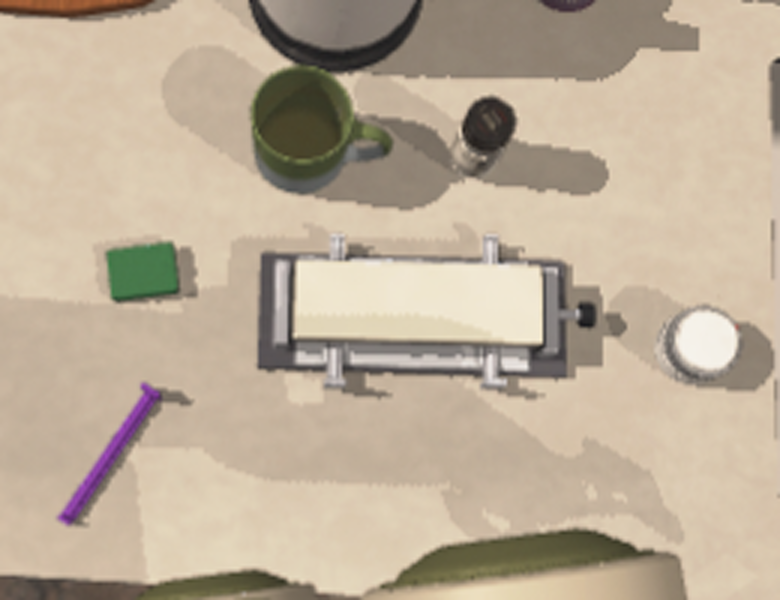

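View pics/side0c.png

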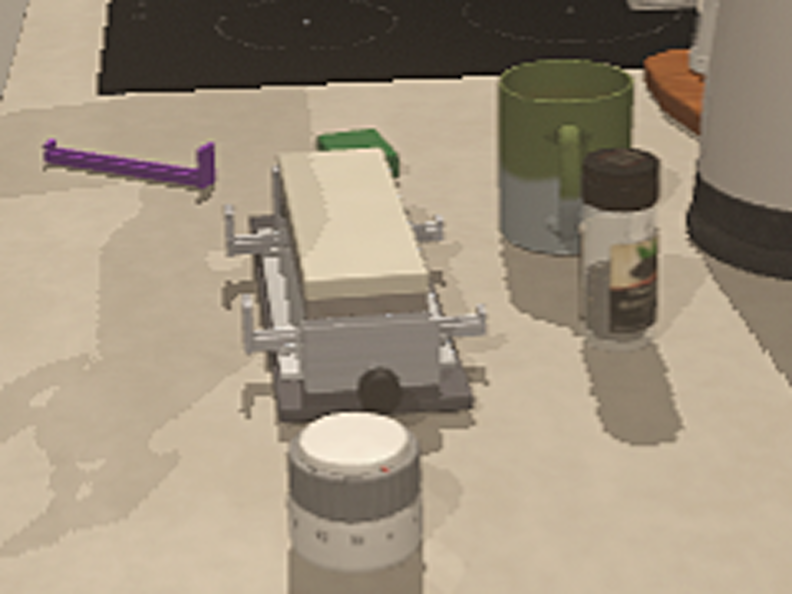

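Top crop: the holder is in the centre and the stone is pale. The holder's grey strip tabs are at about (341,277) and (393,277) in the full image. The purple bar on the left, around (268,300), is the look-alike, lying loose outside the holder. The strips I want are the two grey ones under the stone.

Run:
```python
from h import *
p=capture('top')
c=lambda l,z:[at_z(p,(u/3+230,v/3+150),z)[:2] for u,v in l]
st=np.array(c([(295,260),(543,265),(541,347),(294,338)],64)); ba=np.array(c([(261,252),(567,262),(574,377),(258,369)],6))
ta=np.array(c([(335,382),(491,382)],43)); 
for n,a in [('stone',st),('base',ba),('tab',ta)]: print(n,np.round(a).tolist(),np.round(a.mean(0),1))
for a in (st,ba):
    d=(a[0]-a[1])+(a[3]-a[2]); print(np.arctan2(-d[0],d[1]))
g=c([(338,236),(335,380),(491,236),(491,380)],30); print(np.round(g))
```

```text
stone [[552.0, 8.0], [560.0, -194.0], [492.0, -193.0], [488.0, 5.0]] [523.  -93.7]
base [[571.0, 37.0], [577.0, -225.0], [478.0, -233.0], [469.0, 33.0]] [523.8 -96.9]
tab [[457.0, -31.0], [465.0, -157.0]] [460.8 -93.9]
0.03022407864643934
0.029440971297080388
[[ 583.  -27.]
 [ 461.  -31.]
 [ 590. -156.]
 [ 468. -159.]]
```

drive_tool --commands "0.225 0.276 -0.02 0 0 -0.034 0;0.225 0.276 -0.02 0 0 -0.034 0;0.225 0.276 -0.02 0 0 -0.034 0;0.225 0.276 -0.02 0 0 -0.034 0;0.225 0.276 -0.02 0 0 -0.034 0;0.225 0.276 -0.02 0 0 -0.034 0;0.225 0.276 -0.02 0 0 -0.034 0;0.225 0.276 -0.02 0 0 -0.034 0;0.225 0.276 -0.02 0 0 -0.034 0;0.225 0.276 -0.02 0 0 -0.034 0;0.225 0.276 -0.02 0 0 -0.034 0;0.225 0.276 -0.02 0 0 -0.034 0;0.225 0.276 -0.02 0 0 -0.034 0;0.225 0.276 -0.02 0 0 -0.034 0;0 0 0 0 0 0 0;0 0 0 0 0 0 0;0 0 0 0 0 0 0"

```text
time_s: 2.77
eef_pos: [522.9, -95.9, 220.2]
ee_rot: [0.0, 1.0, 0.017, -0.0]
force: [0.5, 0.1, -1.1]
grip_width: 0.004
grip_force: 0.0
```

Run:
```python
from h import *
s=sense(); p=capture('wrist'); im=p['pixels'].copy()
cv2.imwrite('pics/w1.png',im)
print(cam(p,s))
for k,z in dict(stone_left=65,stone_right=65,tab_left=32,tab_right=32).items():
    for b in boxes_of(p,k)[:3]: print(k,np.round(b['position']),round(b['confidence'],2),np.round(at_z(p,b['position'],z,s)))
```

```text
(array([[ 3.41112855e-02, -9.65225893e-01, -2.59182168e-01],
       [-9.99417679e-01, -3.27236068e-02, -9.66790725e-03],
       [ 8.50339051e-04,  2.59361025e-01, -9.65780066e-01]]), array([588.77059617, -93.52527199, 344.64047046]))
stone_left [315. 221.] 0.61 [525. -93.  65.]
stone_right [318. 222.] 0.72 [524. -95.  65.]
stone_right [242. 176.] 0.18 [557. -37.  65.]
tab_left [242. 176.] 0.96 [554. -31.  32.]
tab_right [390. 171.] 0.91 [ 562. -154.   32.]
tab_right [ 80. 318.] 0.56 [416. 127.  32.]
```

View pics/w1.png

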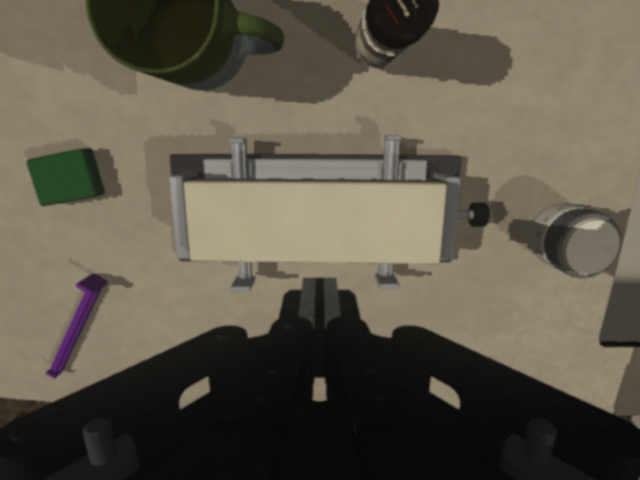

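The wrist view shows the stone's corners at about (186,182), (443,181), (445,263) and (188,261). The tabs are at (243,282) and (387,281), and the purple look-alike is well off to the left.

Run:
```python
from h import *
s=sense(); p=capture('wrist')
for u in [(186,182),(443,181),(445,263),(188,261)]: print(np.round(at_z(p,u,65,s),1))
for u in [(243,287),(387,286),(243,278),(387,277)]: print(np.round(at_z(p,u,43,s),1))
```

```text
[552.1   4.7  65. ]
[ 559.  -188.5   65. ]
[ 494.2 -197.8   65. ]
[489.3   6.8  65. ]
[459.2 -32.2  43. ]
[ 464.2 -157.5   43. ]
[467.6 -32.4  43. ]
[ 472.5 -156.8   43. ]
```

drive_tool --commands "-0.004 0.165 -0.3 0 0 0 0;-0.004 0.165 -0.3 0 0 0 0;-0.004 0.165 -0.3 0 0 0 0;-0.003 0.165 -0.3 0 0 0 0;0 0 -0.05 0 0 0 0;0 0 0 0 0 0 0;0 0 0 0 0 0 0"

```text
time_s: 3.65
eef_pos: [522.5, -30.5, 96.5]
ee_rot: [0.0, 1.0, 0.017, 0.001]
force: [-0.1, -0.2, 0.0]
grip_width: -0.001
grip_force: 0.0
```

drive_tool --commands "0 0 -0.02 0 0 0 0;0 0 -0.02 0 0 0 0;0 0 -0.02 0 0 0 0;0 0 0 0 0 0 0"

```text
time_s: 3.98
eef_pos: [521.8, -29.9, 89.5]
ee_rot: [0.0, 1.0, 0.017, 0.0]
force: [0.2, -0.7, -0.6]
grip_width: -0.001
grip_force: 0.0
```

drive_tool --commands "0 0 -0.01 0 0 0 0;0 0 -0.01 0 0 0 0;0 0 -0.01 0 0 0 0;0 0 0 0 0 0 0"

```text
time_s: 4.32
eef_pos: [521.6, -29.5, 86.1]
ee_rot: [-0.0, 1.0, 0.017, -0.0]
force: [0.4, 0.4, -0.1]
grip_width: 0.003
grip_force: 0.0
```

drive_tool --commands "0 0 -0.01 0 0 0 0;0 0 -0.01 0 0 0 0;0 0 0 0 0 0 0"

```text
time_s: 4.57
eef_pos: [521.6, -29.5, 84.1]
ee_rot: [-0.0, 1.0, 0.017, -0.0]
force: [0.6, 0.2, 1.0]
grip_width: -0.0
grip_force: 0.0
```

drive_tool --commands "0 0 -0.01 0 0 0 0;0 0 -0.01 0 0 0 0;0 0 0 0 0 0 0"

```text
time_s: 4.82
eef_pos: [521.6, -29.5, 82.1]
ee_rot: [-0.0, 1.0, 0.017, -0.0]
force: [0.4, -0.3, 0.4]
grip_width: 0.003
grip_force: 0.0
```

drive_tool --commands "0 0 -0.01 0 0 0 0;0 0 -0.01 0 0 0 0;0 0 0 0 0 0 0"

```text
time_s: 5.07
eef_pos: [521.7, -29.6, 80.4]
ee_rot: [0.0, 1.0, 0.017, 0.0]
force: [-1.7, 0.2, 2.0]
grip_width: 0.002
grip_force: 1.1
```

drive_tool --commands "0 0 -0.01 0 0 0 0;0 0 0 0 0 0 0"

```text
time_s: 5.23
eef_pos: [521.7, -29.6, 79.3]
ee_rot: [0.0, 1.0, 0.017, 0.0]
force: [-1.5, 0.4, 3.0]
grip_width: 0.001
grip_force: 1.5
```

drive_tool --commands "0 0 -0.01 0 0 0 0;0 0 0 0 0 0 0"

```text
time_s: 5.4
eef_pos: [521.7, -29.6, 78.2]
ee_rot: [0.0, 1.0, 0.017, 0.0]
force: [-0.1, -0.4, 3.4]
grip_width: -0.0
grip_force: 1.4
```

drive_tool --commands "0 0 -0.01 0 0 0 0;0 0 0 0 0 0 0"

```text
time_s: 5.57
eef_pos: [521.7, -29.6, 77.2]
ee_rot: [-0.0, 1.0, 0.017, 0.0]
force: [-1.3, -0.4, 2.6]
grip_width: 0.003
grip_force: 1.3
```

drive_tool --commands "0 0 -0.007 0 0 0 0;0 0 0 0 0 0 0"

```text
time_s: 5.73
eef_pos: [521.7, -29.5, 76.5]
ee_rot: [-0.0, 1.0, 0.017, 0.0]
force: [0.5, 0.2, 2.5]
grip_width: 0.0
grip_force: 1.3
```

drive_tool --commands "0 0 -0.007 0 0 0 0;0 0 0 0 0 0 0"

```text
time_s: 5.9
eef_pos: [521.7, -29.6, 75.8]
ee_rot: [0.0, 1.0, 0.017, 0.0]
force: [-0.4, 1.2, 2.2]
grip_width: 0.004
grip_force: 1.3
```

drive_tool --commands "0 0 -0.007 0 0 0 0;0 0 0 0 0 0 0"

```text
time_s: 6.07
eef_pos: [521.7, -29.6, 75.1]
ee_rot: [0.0, 1.0, 0.017, 0.0]
force: [0.4, 0.9, 3.3]
grip_width: 0.004
grip_force: 1.3
```

drive_tool --commands "0 0 -0.007 0 0 0 0;0 0 0 0 0 0 0"

```text
time_s: 6.23
eef_pos: [521.7, -29.6, 74.4]
ee_rot: [-0.0, 1.0, 0.017, 0.0]
force: [-0.5, 0.0, 2.7]
grip_width: -0.002
grip_force: 1.4
```

drive_tool --commands "0 0 -0.005 0 0 0 0;0 0 0 0 0 0 0"

```text
time_s: 6.4
eef_pos: [521.7, -29.6, 73.9]
ee_rot: [-0.0, 1.0, 0.017, 0.0]
force: [-0.7, -0.3, 1.9]
grip_width: -0.001
grip_force: 1.4
```

drive_tool --commands "0 0 -0.007 0 0 0 0;0 0 0 0 0 0 0"

```text
time_s: 6.57
eef_pos: [521.7, -29.6, 73.2]
ee_rot: [-0.0, 1.0, 0.017, 0.0]
force: [-0.6, 0.7, 2.4]
grip_width: -0.003
grip_force: 1.4
```

drive_tool --commands "0 0 -0.006 0 0 0 0;0 0 0 0 0 0 0"

```text
time_s: 6.73
eef_pos: [521.7, -29.6, 72.6]
ee_rot: [-0.0, 1.0, 0.017, 0.0]
force: [-0.3, -1.0, 2.0]
grip_width: 0.001
grip_force: 1.4
```

drive_tool --commands "0 0 -0.006 0 0 0 0;0 0 0 0 0 0 0"

```text
time_s: 6.9
eef_pos: [521.7, -29.5, 72.0]
ee_rot: [0.0, 1.0, 0.017, 0.0]
force: [-0.5, 0.1, 3.1]
grip_width: -0.002
grip_force: 1.4
```

drive_tool --commands "0 0 -0.006 0 0 0 0;0 0 0 0 0 0 0"

```text
time_s: 7.07
eef_pos: [521.7, -29.6, 71.4]
ee_rot: [0.0, 1.0, 0.017, 0.0]
force: [0.4, -0.0, 2.8]
grip_width: -0.001
grip_force: 1.4
```

drive_tool --commands "0 0 -0.004 0 0 0 0;0 0 0 0 0 0 0"

```text
time_s: 7.23
eef_pos: [521.7, -29.6, 71.0]
ee_rot: [-0.0, 1.0, 0.017, 0.0]
force: [-0.6, 0.3, 2.4]
grip_width: 0.005
grip_force: 1.5
```

drive_tool --commands "0 0 -0.006 0 0 0 0;0 0 0 0 0 0 0"

```text
time_s: 7.4
eef_pos: [521.7, -29.6, 70.4]
ee_rot: [-0.0, 1.0, 0.017, 0.0]
force: [-0.4, 0.2, 2.4]
grip_width: -0.003
grip_force: 1.5
```

drive_tool --commands "0 0 -0.005 0 0 0 0;0 0 0 0 0 0 0"

```text
time_s: 7.57
eef_pos: [521.7, -29.6, 70.1]
ee_rot: [0.0, 1.0, 0.017, 0.0]
force: [-0.4, 0.1, 4.2]
grip_width: 0.002
grip_force: 2.2
```

drive_tool --commands "0 0 -0.004 0 0 0 0;0 0 0 0 0 0 0"

```text
time_s: 7.73
eef_pos: [521.7, -29.6, 70.0]
ee_rot: [0.0, 1.0, 0.017, 0.0]
force: [-2.3, -0.8, 7.6]
grip_width: -0.001
grip_force: 4.1
```

drive_tool --commands "0 0 -0.005 0 0 0 0;0 0 0 0 0 0 0"

```text
time_s: 7.9
eef_pos: [521.8, -29.6, 69.9]
ee_rot: [0.0, 1.0, 0.017, 0.0]
force: [-4.4, 0.7, 12.4]
grip_width: -0.0
grip_force: 6.4
```

drive_tool --commands "0 0 -0.005 0 0 0 0;0 0 0 0 0 0 0"

```text
time_s: 8.07
eef_pos: [521.8, -29.6, 69.8]
ee_rot: [0.0, 1.0, 0.017, 0.0]
force: [-5.6, 0.5, 17.5]
grip_width: -0.005
grip_force: 8.8
```

drive_tool --commands "0 0 -0.005 0 0 0 0;0 0 0 0 0 0 0;0 0 0 0 0 0 0"

```text
time_s: 8.32
eef_pos: [521.8, -29.6, 69.8]
ee_rot: [0.0, 1.0, 0.017, 0.0]
force: [-8.3, 1.3, 22.6]
grip_width: 0.002
grip_force: 11.2
```

drive_tool --commands "0 0 0.1 0 0 0 0;0 0 0.2 0 0 0 0;0.01 -0.325 0 0 0 0 0;0.01 -0.325 0 0 0 0 0;0.01 -0.325 0 0 0 0 0;0.01 -0.325 0 0 0 0 0;0 0 -0.1 0 0 0 0;0 0 0 0 0 0 0;0 0 0 0 0 0 0"

```text
time_s: 9.07
eef_pos: [525.2, -158.9, 87.4]
ee_rot: [-0.001, 1.0, 0.017, -0.001]
force: [0.3, -0.2, 1.3]
grip_width: -0.003
grip_force: 0.0
```

drive_tool --commands "0 0 -0.01 0 0 0 0;0 0 -0.01 0 0 0 0;0 0 0 0 0 0 0"

```text
time_s: 9.32
eef_pos: [525.8, -158.7, 86.2]
ee_rot: [-0.0, 1.0, 0.018, -0.0]
force: [0.1, 0.4, 0.4]
grip_width: 0.001
grip_force: 0.0
```

drive_tool --commands "0 0 -0.01 0 0 0 0;0 0 -0.01 0 0 0 0;0 0 0 0 0 0 0"

```text
time_s: 9.57
eef_pos: [525.7, -159.4, 84.0]
ee_rot: [-0.0, 1.0, 0.017, -0.0]
force: [-0.7, 0.2, 0.1]
grip_width: -0.002
grip_force: 0.0
```

drive_tool --commands "0 0 -0.01 0 0 0 0;0 0 -0.01 0 0 0 0;0 0 0 0 0 0 0"

```text
time_s: 9.82
eef_pos: [525.6, -159.5, 81.9]
ee_rot: [-0.0, 1.0, 0.017, -0.0]
force: [0.1, -0.8, 0.7]
grip_width: 0.005
grip_force: 0.0
```

drive_tool --commands "0 0 -0.01 0 0 0 0;0 0 -0.01 0 0 0 0;0 0 0 0 0 0 0"

```text
time_s: 10.07
eef_pos: [525.6, -159.5, 79.9]
ee_rot: [-0.0, 1.0, 0.017, -0.0]
force: [0.3, 0.3, -0.1]
grip_width: -0.006
grip_force: 0.0
```

drive_tool --commands "0 0 -0.01 0 0 0 0;0 0 -0.01 0 0 0 0;0 0 0 0 0 0 0"

```text
time_s: 10.32
eef_pos: [525.6, -159.5, 77.9]
ee_rot: [-0.0, 1.0, 0.017, -0.0]
force: [-0.2, -0.3, -0.8]
grip_width: -0.002
grip_force: 0.0
```

drive_tool --commands "0 0 -0.01 0 0 0 0;0 0 0 0 0 0 0"

```text
time_s: 10.48
eef_pos: [525.6, -159.5, 76.9]
ee_rot: [-0.0, 1.0, 0.017, -0.0]
force: [-0.9, 0.4, -0.0]
grip_width: 0.002
grip_force: 0.0
```

drive_tool --commands "0 0 -0.01 0 0 0 0;0 0 0 0 0 0 0"

```text
time_s: 10.65
eef_pos: [525.6, -159.5, 75.9]
ee_rot: [-0.0, 1.0, 0.017, -0.0]
force: [0.5, -0.1, 0.3]
grip_width: 0.003
grip_force: 0.0
```

drive_tool --commands "0 0 -0.01 0 0 0 0;0 0 0 0 0 0 0"

```text
time_s: 10.82
eef_pos: [525.6, -159.6, 74.9]
ee_rot: [-0.0, 1.0, 0.017, -0.0]
force: [0.7, -1.0, 0.7]
grip_width: -0.001
grip_force: 0.0
```

drive_tool --commands "0 0 -0.007 0 0 0 0;0 0 0 0 0 0 0"

```text
time_s: 10.98
eef_pos: [525.7, -159.6, 74.3]
ee_rot: [-0.0, 1.0, 0.017, -0.0]
force: [-0.1, 0.3, -0.1]
grip_width: 0.0
grip_force: 0.0
```

drive_tool --commands "0 0 -0.007 0 0 0 0;0 0 0 0 0 0 0"

```text
time_s: 11.15
eef_pos: [525.7, -159.6, 73.6]
ee_rot: [-0.0, 1.0, 0.017, -0.0]
force: [-0.4, 0.8, -0.1]
grip_width: 0.001
grip_force: 0.0
```

drive_tool --commands "0 0 -0.007 0 0 0 0;0 0 0 0 0 0 0"

```text
time_s: 11.32
eef_pos: [525.6, -159.5, 72.9]
ee_rot: [-0.0, 1.0, 0.017, -0.0]
force: [0.1, -0.4, -0.2]
grip_width: -0.004
grip_force: 0.0
```

drive_tool --commands "0 0 -0.006 0 0 0 0;0 0 0 0 0 0 0"

```text
time_s: 11.48
eef_pos: [525.8, -159.6, 72.5]
ee_rot: [0.0, 1.0, 0.017, 0.0]
force: [-1.1, 0.9, 1.2]
grip_width: -0.001
grip_force: 0.7
```

drive_tool --commands "0 0 -0.006 0 0 0 0;0 0 0 0 0 0 0"

```text
time_s: 11.65
eef_pos: [525.7, -159.7, 72.0]
ee_rot: [0.0, 1.0, 0.017, 0.0]
force: [-1.2, 0.6, 3.3]
grip_width: 0.003
grip_force: 1.9
```

drive_tool --commands "0 0 -0.006 0 0 0 0;0 0 0 0 0 0 0"

```text
time_s: 11.82
eef_pos: [525.8, -159.7, 71.3]
ee_rot: [0.0, 1.0, 0.017, 0.0]
force: [-1.2, -1.7, 4.5]
grip_width: -0.001
grip_force: 2.2
```

drive_tool --commands "0 0 -0.005 0 0 0 0;0 0 0 0 0 0 0"

```text
time_s: 11.98
eef_pos: [525.8, -159.8, 70.8]
ee_rot: [0.0, 1.0, 0.017, 0.0]
force: [-1.6, -0.1, 4.7]
grip_width: 0.002
grip_force: 2.2
```

drive_tool --commands "0 0 -0.005 0 0 0 0;0 0 0 0 0 0 0"

```text
time_s: 12.15
eef_pos: [525.8, -159.8, 70.2]
ee_rot: [0.0, 1.0, 0.017, 0.0]
force: [-0.7, -2.4, 3.6]
grip_width: 0.001
grip_force: 2.1
```

drive_tool --commands "0 0 -0.005 0 0 0 0;0 0 0 0 0 0 0"

```text
time_s: 12.32
eef_pos: [525.8, -159.8, 69.9]
ee_rot: [0.0, 1.0, 0.017, 0.0]
force: [-3.1, -2.7, 6.1]
grip_width: -0.005
grip_force: 3.3
```

Force is climbing, so the right side is stopping at about 53 mm.

drive_tool --commands "0 0 -0.005 0 0 0 0;0 0 0 0 0 0 0"

```text
time_s: 12.48
eef_pos: [525.8, -159.8, 69.9]
ee_rot: [0.0, 1.0, 0.017, 0.0]
force: [-4.7, -2.1, 10.9]
grip_width: -0.001
grip_force: 5.5
```

drive_tool --commands "0 0 -0.005 0 0 0 0;0 0 0 0 0 0 0"

```text
time_s: 12.65
eef_pos: [525.8, -159.9, 69.8]
ee_rot: [0.0, 1.0, 0.017, 0.0]
force: [-5.4, -1.1, 14.6]
grip_width: 0.0
grip_force: 7.7
```

drive_tool --commands "0 0 -0.005 0 0 0 0;0 0 0 0 0 0 0"

```text
time_s: 12.82
eef_pos: [525.8, -159.9, 69.7]
ee_rot: [0.0, 1.0, 0.017, 0.0]
force: [-8.9, -0.3, 19.7]
grip_width: 0.002
grip_force: 9.9
```

drive_tool --commands "0 0 -0.004 0 0 0 0;0 0 0 0 0 0 0;0 0 0 0 0 0 0"

```text
time_s: 13.07
eef_pos: [525.8, -159.9, 69.7]
ee_rot: [0.0, 1.0, 0.017, 0.0]
force: [-8.7, 0.7, 23.5]
grip_width: -0.001
grip_force: 11.6
```

drive_tool --commands "0 0 0.15 0 0 0 0;-0.01 0.325 0 0 0 0 0;-0.01 0.325 0 0 0 0 0;0 0 0 0 0 0 0;0 0 -0.05 0 0 0 0;0 0 -0.04 0 0 0 0;0 0 0 0 0 0 0;0 0 0 0 0 0 0"

```text
time_s: 13.73
eef_pos: [523.5, -95.2, 73.2]
ee_rot: [-0.0, 1.0, 0.016, -0.0]
force: [0.2, -0.1, -0.7]
grip_width: 0.003
grip_force: 0.0
```

drive_tool --commands "0 0 -0.01 0 0 0 0;0 0 -0.01 0 0 0 0;0 0 -0.01 0 0 0 0;0 0 0 0 0 0 0"

```text
time_s: 14.07
eef_pos: [523.6, -94.7, 70.6]
ee_rot: [-0.0, 1.0, 0.017, -0.0]
force: [0.3, -0.6, -1.3]
grip_width: 0.001
grip_force: 0.0
```

drive_tool --commands "0 0 -0.007 0 0 0 0;0 0 0 0 0 0 0"

```text
time_s: 14.23
eef_pos: [523.7, -94.6, 70.0]
ee_rot: [-0.0, 1.0, 0.017, -0.0]
force: [-0.7, 0.4, 0.1]
grip_width: -0.002
grip_force: 0.0
```

drive_tool --commands "0 0 -0.007 0 0 0 0;0 0 0 0 0 0 0"

```text
time_s: 14.4
eef_pos: [523.7, -94.6, 69.9]
ee_rot: [0.0, 1.0, 0.017, 0.0]
force: [-2.5, -0.1, 7.0]
grip_width: -0.005
grip_force: 3.0
```

drive_tool --commands "0 0 -0.007 0 0 0 0;0 0 0 0 0 0 0"

```text
time_s: 14.57
eef_pos: [523.8, -94.6, 69.9]
ee_rot: [0.0, 1.0, 0.017, 0.0]
force: [-5.6, 1.0, 11.8]
grip_width: 0.003
grip_force: 6.5
```

drive_tool --commands "0 0 -0.007 0 0 0 0;0 0 0 0 0 0 0"

```text
time_s: 14.73
eef_pos: [523.8, -94.6, 69.8]
ee_rot: [0.0, 1.0, 0.017, 0.0]
force: [-7.8, 1.6, 20.7]
grip_width: -0.0
grip_force: 10.0
```

drive_tool --commands "0 0 -0.005 0 0 0 0;0 0 0 0 0 0 0"

```text
time_s: 14.9
eef_pos: [523.8, -94.6, 69.8]
ee_rot: [0.0, 1.0, 0.017, 0.0]
force: [-9.5, 2.4, 24.9]
grip_width: 0.006
grip_force: 12.4
```

drive_tool --commands "0 0 -0.004 0 0 0 0;0 0 0 0 0 0 0;0 0 0 0 0 0 0"

```text
time_s: 15.15
eef_pos: [523.8, -94.6, 69.8]
ee_rot: [0.0, 1.0, 0.017, 0.0]
force: [-13.1, 3.6, 28.5]
grip_width: 0.003
grip_force: 14.4
```

drive_tool --commands "0 0 0.2 0 0 0 0;0 0 0.2 0 0 0 0;-0.25 0.16 0 0 0 0 0;-0.25 0.16 0 0 0 0 0;-0.25 0.16 0 0 0 0 0;-0.25 0.16 0 0 0 0 0;0 0 0 0 0 0 0;0 0 -0.33 0 0 0 0;0 0 -0.32 0 0 0 0;0 0 0 0 0 0 0;0 0 0 0 0 0 0"

```text
time_s: 16.07
eef_pos: [423.4, -30.5, 41.9]
ee_rot: [-0.0, 1.0, 0.017, -0.001]
force: [0.8, -0.3, 0.3]
grip_width: 0.003
grip_force: 0.0
```

Run:
```python
from h import *
s=sense(); p=capture('wrist'); t=capture('top')
a=p['pixels']; b=cv2.resize(t['pixels'][210:310,300:433],None,fx=4.8,fy=4.8,interpolation=cv2.INTER_CUBIC)
print(np.round(s['eef_pos'],1),s['force'])
cv2.imwrite('pics/w2.png',a); cv2.imwrite('pics/t2.png',b)
```

```text
[423.4 -30.5  41.9] [ 0.83874779 -0.29409565  0.34969736]
```

View pics/w2.png

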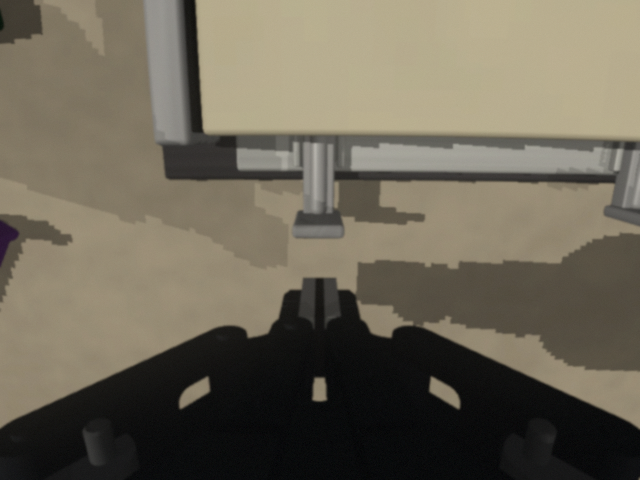

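The wrist view shows the left tab at (319,225), in line with the closed fingertips at (320,285). I'll push straight along the holder's x.

drive_tool --commands "0.06 0.002 0 0 0 0 0;0.06 0.002 0 0 0 0 0;0.05 0.001 0 0 0 0 0;0 0 0 0 0 0 0;0 0 0 0 0 0 0"

```text
time_s: 16.58
eef_pos: [441.1, -30.1, 42.3]
ee_rot: [0.0, 1.0, 0.017, 0.0]
force: [-0.3, 1.1, 0.6]
grip_width: -0.002
grip_force: 0.0
```

drive_tool --commands "0.01 0 0 0 0 0 0;0.01 0 0 0 0 0 0;0 0 0 0 0 0 0"

```text
time_s: 16.83
eef_pos: [442.8, -30.1, 42.1]
ee_rot: [-0.0, 1.0, 0.017, 0.0]
force: [0.2, 0.3, 0.5]
grip_width: 0.002
grip_force: 0.0
```

drive_tool --commands "0.007 0 0 0 0 0 0;0 0 0 0 0 0 0"

```text
time_s: 17.0
eef_pos: [443.3, -30.0, 42.1]
ee_rot: [-0.0, 1.0, 0.017, -0.0]
force: [0.1, -0.9, -0.7]
grip_width: -0.001
grip_force: 0.1
```

drive_tool --commands "0.007 0 0 0 0 0 0;0 0 0 0 0 0 0"

```text
time_s: 17.17
eef_pos: [443.4, -30.0, 42.0]
ee_rot: [-0.0, 1.0, 0.017, -0.001]
force: [-4.3, -1.2, 3.8]
grip_width: 0.002
grip_force: 2.4
```

drive_tool --commands "0 0 0 0 0 0 0;0 0 0 0 0 0 0"

```text
time_s: 17.33
eef_pos: [443.4, -30.0, 42.0]
ee_rot: [-0.0, 1.0, 0.017, -0.001]
force: [-4.7, -1.8, 3.7]
grip_width: 0.0
grip_force: 2.6
```

drive_tool --commands "0 0 0 0 0 0 0;0 0 0 0 0 0 0"

```text
time_s: 17.5
eef_pos: [443.4, -30.0, 42.0]
ee_rot: [-0.0, 1.0, 0.017, -0.001]
force: [-6.1, -0.1, 4.9]
grip_width: -0.001
grip_force: 2.6
```

drive_tool --commands "0 0 0 0 0 0 0;0 0 0 0 0 0 0"

```text
time_s: 17.67
eef_pos: [443.4, -30.0, 42.0]
ee_rot: [-0.0, 1.0, 0.017, -0.001]
force: [-5.3, -0.8, 4.1]
grip_width: -0.002
grip_force: 2.6
```

drive_tool --commands "0 0 0 0 0 0 0;0 0 0 0 0 0 0"

```text
time_s: 17.83
eef_pos: [443.4, -30.0, 42.0]
ee_rot: [-0.0, 1.0, 0.017, -0.001]
force: [-4.9, -0.6, 4.4]
grip_width: -0.003
grip_force: 2.6
```

The left strip held about 5 N for over 0.6 s without moving. On to the right tab.

drive_tool --commands "-0.1 0 0 0 0 0 0;-0.1 0 0 0 0 0 0;0 -0.32 0 0 0 0 0;0 -0.32 0 0 0 0 0;0 -0.32 0 0 0 0 0;0 -0.32 0 0 0 0 0;0 0 0 0 0 0 0;0.07 0 0 0 0 0 0;0.07 0 0 0 0 0 0;0 0 0 0 0 0 0;0 0 0 0 0 0 0"

```text
time_s: 18.75
eef_pos: [438.5, -157.0, 42.0]
ee_rot: [-0.0, 1.0, 0.018, -0.0]
force: [-0.0, 0.4, -0.1]
grip_width: -0.001
grip_force: 0.0
```

Run:
```python
from h import *
s=sense(); p=capture('wrist'); print(np.round(s['eef_pos'],1))
cv2.imwrite('pics/w3.png',p['pixels'])
```

```text
[ 438.5 -157.    42. ]
```

View pics/w3.png

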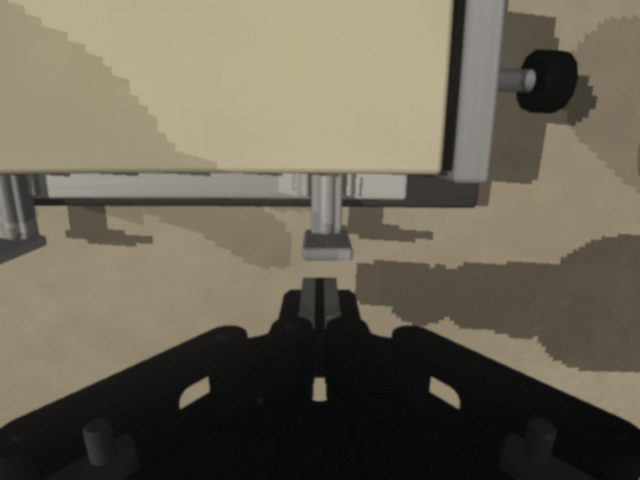

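The right tab is at (327,247), about 3 mm to the right of the fingertips at 319, so I'll shift −3 mm in y and approach.

drive_tool --commands "0.02 -0.03 0 0 0 0 0;0.03 0 0 0 0 0 0;0 0 0 0 0 0 0;0 0 0 0 0 0 0"

```text
time_s: 19.13
eef_pos: [443.2, -161.0, 42.1]
ee_rot: [-0.0, 1.0, 0.017, 0.0]
force: [1.2, -0.6, 0.8]
grip_width: -0.001
grip_force: 0.0
```

drive_tool --commands "0.01 0 0 0 0 0 0;0 0 0 0 0 0 0"

```text
time_s: 19.3
eef_pos: [444.1, -161.0, 42.1]
ee_rot: [-0.0, 1.0, 0.017, -0.0]
force: [0.0, -0.2, -0.3]
grip_width: 0.002
grip_force: 0.0
```

drive_tool --commands "0.007 0 0 0 0 0 0;0 0 0 0 0 0 0"

```text
time_s: 19.47
eef_pos: [444.8, -161.1, 42.1]
ee_rot: [-0.0, 1.0, 0.017, 0.0]
force: [0.2, -0.2, -0.2]
grip_width: -0.003
grip_force: 0.0
```

drive_tool --commands "0.005 0 0 0 0 0 0;0 0 0 0 0 0 0"

```text
time_s: 19.63
eef_pos: [445.4, -161.1, 42.1]
ee_rot: [0.0, 1.0, 0.017, 0.0]
force: [-0.2, 0.4, 0.3]
grip_width: 0.0
grip_force: 0.0
```

drive_tool --commands "0.007 0 0 0 0 0 0;0 0 0 0 0 0 0"

```text
time_s: 19.8
eef_pos: [446.1, -161.1, 42.1]
ee_rot: [0.0, 1.0, 0.017, 0.0]
force: [0.2, -0.1, -0.2]
grip_width: -0.0
grip_force: 0.0
```

drive_tool --commands "0.004 0 0 0 0 0 0;0 0 0 0 0 0 0"

```text
time_s: 19.97
eef_pos: [446.4, -161.0, 42.1]
ee_rot: [-0.0, 1.0, 0.017, 0.0]
force: [0.4, 0.4, -0.4]
grip_width: 0.004
grip_force: 0.0
```

drive_tool --commands "0.003 0 0 0 0 0 0;0 0 0 0 0 0 0"

```text
time_s: 20.13
eef_pos: [446.7, -161.1, 42.1]
ee_rot: [0.0, 1.0, 0.017, 0.0]
force: [-0.2, -0.8, -0.2]
grip_width: 0.0
grip_force: 0.0
```

drive_tool --commands "0.005 0 0 0 0 0 0;0 0 0 0 0 0 0"

```text
time_s: 20.3
eef_pos: [447.3, -161.1, 42.1]
ee_rot: [0.0, 1.0, 0.017, 0.0]
force: [0.4, -0.6, -0.4]
grip_width: 0.003
grip_force: 0.0
```

drive_tool --commands "0.004 0 0 0 0 0 0;0 0 0 0 0 0 0"

```text
time_s: 20.47
eef_pos: [447.6, -161.1, 42.1]
ee_rot: [-0.0, 1.0, 0.017, 0.0]
force: [0.0, -0.1, 0.6]
grip_width: -0.007
grip_force: 0.0
```

drive_tool --commands "0.003 0 0 0 0 0 0;0 0 0 0 0 0 0"

```text
time_s: 20.63
eef_pos: [447.9, -161.1, 42.1]
ee_rot: [-0.0, 1.0, 0.017, -0.0]
force: [-0.1, 0.6, -0.7]
grip_width: 0.001
grip_force: 0.0
```

drive_tool --commands "0.004 0 0 0 0 0 0;0 0 0 0 0 0 0"

```text
time_s: 20.8
eef_pos: [448.4, -161.1, 42.1]
ee_rot: [0.0, 1.0, 0.017, 0.0]
force: [0.4, 0.6, 0.2]
grip_width: 0.002
grip_force: 0.0
```

drive_tool --commands "0.004 0 0 0 0 0 0;0 0 0 0 0 0 0"

```text
time_s: 20.97
eef_pos: [448.8, -161.1, 42.1]
ee_rot: [0.0, 1.0, 0.017, 0.0]
force: [1.0, -0.8, -0.4]
grip_width: 0.004
grip_force: 0.0
```

drive_tool --commands "0.003 0 0 0 0 0 0;0 0 0 0 0 0 0"

```text
time_s: 21.13
eef_pos: [449.0, -161.1, 42.1]
ee_rot: [-0.0, 1.0, 0.017, 0.0]
force: [0.3, 0.7, 1.6]
grip_width: 0.002
grip_force: 0.0
```

Run:
```python
from h import *
s=sense(); p=capture('wrist'); print(np.round(s['eef_pos'],1))
for n in ['tab_right']: print([(np.round(b['position']),b['confidence']) for b in boxes_of(p,n)[:3]])
cv2.imwrite('pics/w4.png',cv2.resize(p['pixels'][180:340,220:420],None,fx=3.5,fy=3.5,interpolation=cv2.INTER_CUBIC))
```

```text
[ 449.  -161.1   42.1]
[(array([317., 256.]), 0.67)]
```

View pics/w4.png

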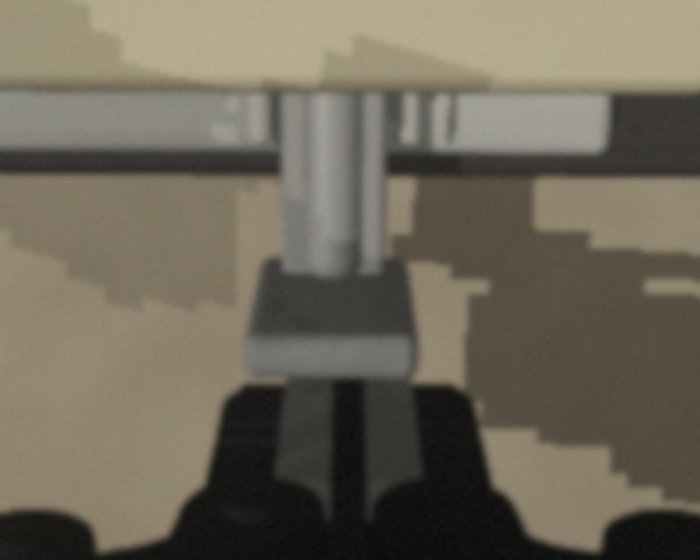

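The crop shows the right tab's edge at about row 287, just short of the contact row (about 290). I estimate roughly 1 mm to go.

drive_tool --commands "0.004 0 0 0 0 0 0;0 0 0 0 0 0 0"

```text
time_s: 21.4
eef_pos: [449.5, -161.1, 42.1]
ee_rot: [0.0, 1.0, 0.017, 0.0]
force: [0.3, -0.2, -0.4]
grip_width: 0.0
grip_force: 0.0
```

drive_tool --commands "0.003 0 0 0 0 0 0;0 0 0 0 0 0 0"

```text
time_s: 21.57
eef_pos: [449.7, -161.1, 42.1]
ee_rot: [-0.0, 1.0, 0.017, -0.0]
force: [0.2, 0.2, 0.7]
grip_width: 0.002
grip_force: 0.0
```

drive_tool --commands "0.003 0 0 0 0 0 0;0 0 0 0 0 0 0"

```text
time_s: 21.73
eef_pos: [450.0, -161.1, 42.1]
ee_rot: [0.0, 1.0, 0.017, 0.0]
force: [-0.1, -0.4, -0.6]
grip_width: 0.001
grip_force: 0.0
```

drive_tool --commands "0.004 0 0 0 0 0 0;0 0 0 0 0 0 0"

```text
time_s: 21.9
eef_pos: [450.4, -161.0, 42.1]
ee_rot: [-0.0, 1.0, 0.017, -0.0]
force: [-1.1, -0.1, 0.1]
grip_width: -0.004
grip_force: 0.3
```

drive_tool --commands "0.003 0 0 0 0 0 0;0 0 0 0 0 0 0"

```text
time_s: 22.07
eef_pos: [450.4, -161.0, 42.1]
ee_rot: [-0.0, 1.0, 0.017, -0.0]
force: [-3.1, 0.1, 2.2]
grip_width: 0.004
grip_force: 1.7
```

drive_tool --commands "0.003 0 0 0 0 0 0;0 0 0 0 0 0 0"

```text
time_s: 22.23
eef_pos: [450.4, -161.0, 42.1]
ee_rot: [-0.0, 1.0, 0.017, -0.001]
force: [-5.9, -1.5, 3.3]
grip_width: -0.003
grip_force: 2.9
```

Run:
```python
from h import *
s=sense(); p=capture('wrist'); print(np.round(s['eef_pos'],1))
a=cv2.imread('pics/w4.png'); b=cv2.resize(p['pixels'][180:340,220:420],None,fx=3.5,fy=3.5,interpolation=cv2.INTER_CUBIC)
g=lambda i: np.round(i[240:400:5,310:350].mean((1,2))).astype(int)
print(g(a)); print(g(b)); 
# vertical profile on the strip/baseplate beside tab
h=lambda i: np.round(i[60:200:5,200:260].mean((1,2))).astype(int)
print(h(a)); print(h(b))
```

```text
[ 450.4 -161.    42.1]
[126 121 119 119 118 115 107  88  67  61  61  61  61  61  61  61  61  60
  64  82 102 114 117 117 115 113 106  88  55  41  42  43]
[133 133 130 123 119 118 118 116 110  93  71  61  59  61  60  61  61  61
  60  60  60  69  91 109 115 117 116 114 110  99  71  47]
[164 165 164 159 146 126 113 129 141 141 140 139 139 142 144 141 136 116
  84  58  52  49  50  78 110 117 118 121]
[164 164 164 162 158 152 142 127 112 106 130 140 139 137 137 140 143 140
 136 122  93  63  52  49  49  75 107 116]
```

drive_tool --commands "-0.001 0 0 0 0 0 0;0 0 0 0 0 0 0;0 0 0 0 0 0 0;0 0 0 0 0 0 0"

```text
time_s: 22.62
eef_pos: [450.4, -161.0, 42.1]
ee_rot: [-0.0, 1.0, 0.017, -0.001]
force: [-4.6, 0.2, 3.7]
grip_width: 0.001
grip_force: 2.7
```

drive_tool --commands "0 0 0 0 0 0 0;0 0 0 0 0 0 0;0 0 0 0 0 0 0;0 0 0 0 0 0 0"

```text
time_s: 22.95
eef_pos: [450.4, -161.0, 42.1]
ee_rot: [-0.0, 1.0, 0.017, -0.001]
force: [-5.1, -0.5, 4.0]
grip_width: -0.001
grip_force: 2.7
```

drive_tool --commands "-0.1 0 0 0 0 0 0;-0.2 0 0 0 0 0 0;-0.2 0 0 0 0 0 0;0 0 0.3 0 0 0 0;0 0 0.4 0 0 0 0;0 0 0.4 0 0 0 0;0 0 0 0 0 0 0;0 0 0 0 0 0 0;0 0 0 0 0 0 0"

```text
time_s: 23.7
eef_pos: [400.8, -160.8, 151.7]
ee_rot: [-0.0, 1.0, 0.017, -0.0]
force: [-0.1, 0.3, -0.8]
grip_width: -0.003
grip_force: 0.0
```

Run:
```python
from h import *
t=capture('top'); cv2.imwrite('pics/t5.png',cv2.resize(t['pixels'][150:350,230:490],None,fx=3,fy=3,interpolation=cv2.INTER_CUBIC))
```

```text
(no output)
```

View pics/t5.png

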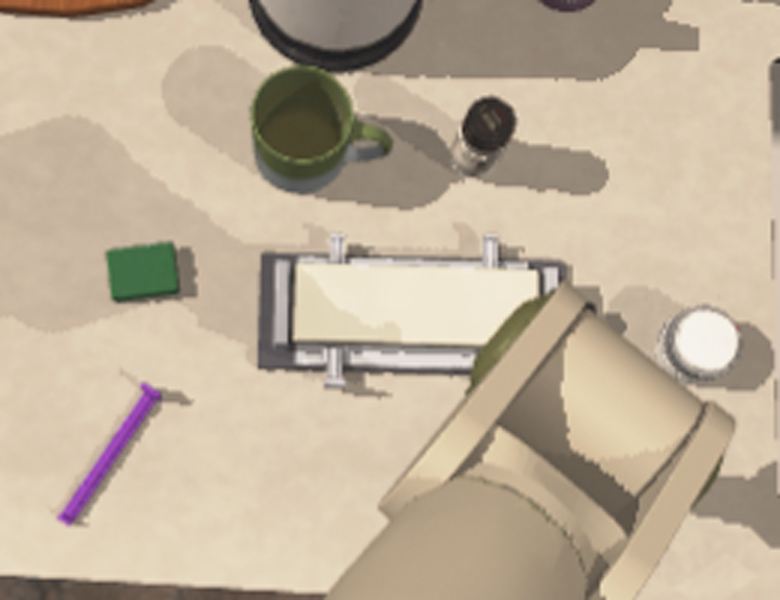

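The strip ends are still at (338,236) and (491,236), the bystanders haven't moved, and the arm is clear. Handing in.

```bash
python3 -c "
from rig import finish_job
print(finish_job())"
```

```text
the job is handed in; nothing more can be done
None
```

The stone now bears on both strips: pressed to about 23 N at each end and 28 N in the middle, after which the left and then the right strip each held a push of about 5 N (a little over the 3 N asked) for over half a second without sliding; handed in, with no verdict returned.

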